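Brake lever check on a donated handlebar

TASK

Check both hand brakes on the clamped handlebar. With the outside of your fingers, press the left lever (on your left as you face the bar) in towards the bar until it comes up against its stop, keep it there about a second and let it spring all the way back; then press the right lever in to its stop the same way and finish while still holding it in. Push from the outer side without gripping either lever, use no more than a firm hand's force, and leave the other things on the table alone.

Things in the scene. Friction and masses are not known exactly. Their poses are not given: they have to be found in the camera images.
- handlebar: Fixed handlebar, 430 mm long, on a post with a 150 x 120 x 18 mm steel foot. Origin: centre of the foot's underside, on the table. z up; y along the bar to its left end (robot's left); x away from the robot, the way both levers (on the bar's robot side) are pressed. Bar axis 140 mm above the table; tube 22 mm, rubber grips 30 mm across (collar 36), clamp in the middle 46 x 48 x 44 mm.
- left_lever (a joint): Left (+y) aluminium brake lever, upright pivot at x -32, y 73, z 140 mm in the bar's axes: 0 at rest, grows as pressed, hard stop at 0.28 rad, tip then 15 mm short of the grip. Blade 9 mm thick, z 132 to 148 mm, at x -77 from y 118 to 201 mm, ball end 17 mm. Springs back; at the pad it takes 3.5 N, rising to 6.5 N, then steeply more at the stop. Over 60 N is abuse.
- right_lever (a joint): The same for the right (-y) lever, the mirror image: pivot at x -32, y -73, z 140 mm, blade from y -118 to y -201 mm; 0 at rest, stop at 0.28 rad, same spring.
- left_lever_pad (a point): Middle of the outer, robot-facing face of the left blade, where a finger presses: 95 mm outward of the pivot, 140 mm above the table. Moves with the lever; axes as the handlebar's when the lever is at rest (-x points out of the face). Travels about 30 mm from rest to stop, 28 of them along the bar's x.
- right_lever_pad (a point): The same point on the right blade.
- wrench: Bystander: loose open-ended wrench 160 mm long lying on the table on the robot's side of the bar. Origin: underside.
- spray_can: Bystander: loose can 56 mm across, 150 mm tall, standing off one end of the bar. Origin: centre of underside.
- carton: Bystander: loose small cardboard box 100 x 75 x 60 mm off the other end of the bar. Origin: centre of underside.
- bell: Bystander: loose steel bicycle bell, a dome 54 mm across and 31 mm high, on the table. Origin: centre of underside.

How it is judged:
By the outcome, as a careful person would: the job done as asked, in the order asked, and still so for the second after the job is handed in, while the arm keeps its last pose, push and grip.
It also fails if it takes over 48 s, if anything falls off the work surface, if the arm or the gripper's body presses on something with over 40 N, if the wrist force passes 120 N, or if a joint passes its speed limit or range.

ROBOT

A 6-joint arm with a two-finger parallel gripper is mounted at the origin on the work surface. World frame = base frame: x ahead of the robot, y to its left, z up, the work surface at z = 0. Lengths are in m, angles in rad, forces in N, time in s.
With the tool pointing down it reaches from about 0.35 to 0.975 m from the base axis. Payload 4.9 kg.
Tool frame: the origin (TCP) lies at the very end of the fingers, on their centre line; the grasp point (between the pads) lies 19 mm behind it; z points along the fingers, y is the line along which they close (so a half turn about z gives the same grasp; the last joint's range is limited). The gripper opens to 85 mm and grips with 20 to 120 N. Pads are 22 mm wide; open, the fingers measure 114 mm over their backs; the gripper's body (76 mm by 85 mm) begins 54 mm behind the grasp point. The pads swing forward as they close: fully open they stand 13 mm farther back than shut.
Start: joints at [-1.372, 0.053, 1.613, -0, 1.476, -0.119], TCP at [0.195, -0.594, 0.231] pointing down, gripper open.
Joint ranges: [-3.01, 3.01], [-1.01, 2.22], [0.06, 2.58], [-1.02, 4.17], [0.09, 2.62], [-3.14, 3.14]. Speed limits (rad/s): [2.57, 2.57, 3.14, 3.14, 3.14, 3.14].

INTERFACE

Orientations are given as a rotation vector (axis times angle).
In Python, from station import * gives the robot as it stands.
- The arm moves only by the shell command python3 -m crank 'ROWS' [OPENING] [FORCE]. ROWS is JSON, a list of rows, each an object with "offset": the shift along the tool's x, y, z in m, a list of three; "twist": the turn, a rotation vector about the tool's x, y, z in degrees, a list of three. In form: [{"offset": [x, y, z], "twist": [rx, ry, rz]}, ...]. A call has 1 to 20 rows; each row is the pose to reach, as a shift and turn from the pose commanded when the call began, along the tool's axes at that moment; what a row does not reach only later rows make up. A row lasts 1/8 s, in which the tool goes at most 62.5 mm and 10.7 degrees, less where a joint would pass 70% of its speed; a pose out of reach is approached as far as the arm can. A call with a gripper value outside its range is refused whole. OPENING is the opening, from 0 (shut) to 1 (fully open), set as the call begins (- or left out, the last holds). The fingers move at their own pace and stop on an object; FORCE is the grip in N (left out, the last holds). Time passes only in rows, so rows that repeat a pose let the fingers close. It gives the time, the measured TCP pose, the force, the opening and the grip force at its end, in the units of the state.
- get_obs(): the state, without advancing time (a new reading comes with each control period).
- get_image(name): name is "side" or "top"; returns the picture (480x640x3 uint8, red, green, blue); there is no depth.
- get_calibration(name): a dict with "intrinsics" (3x3 intrinsics, pixels), "world_from_camera" (4x4, takes a point from camera to world coordinates). Camera axes: x right, y up, looking along -z (the intrinsics and any distortion apply to the point x, -y, -z); pixel columns grow to the right and rows downward; lengths in m; the calibration is good to about 2 mm. A picture is of the moment at which its call begins. get_calibration takes no time and is no camera call.
- finish_job(): hands the job in; it is judged then, once.
Trained networks look in the newest picture that a camera, given by its name, has taken for a name from the list of things; names that differ only in an ending like _2 or _b are one class to them, and where a whole thing is asked for, a point or a joint stands for the part that bears it (a point fixed in the world has none). Each returns a list of dicts, best first, with "confidence" (0 to 1); they miss things now and then, are a little off and sometimes report something else, mostly with a low value. They report only what shows in the picture. A call takes as long as a camera call.
- cut_out(query, camera): "region" (480x640 bool, what is visible of it) and "rect" ([centre column, centre row, width, height] in pixels, round what is visible of it).
The state is a dict: "t": time; "q": joint angles; "dq": joint speeds; "effort": joint torques, N m; "tool_pos": TCP position; "tool_rot": TCP orientation; "contact_force": force on the tool from outside, world axes, zero at the start; "wrist_torque": the same for the moment, N m; "opening": finger opening in m; "grip_force": force on a finger pad.
Only numpy, scipy, OpenCV 4.12 (cv2) and the standard library are available. Lean on these libraries where they do the work, as an engineer would, in place of code of your own. Each camera call takes 0.05 s, during which the arm holds its last target. There are 200 camera calls.

## Working session

There is one attempt and no reset: what is moved stays moved. The work goes in short steps, Python scripts to look and compute and a shell command to move; the robot and the scene stay as the last step left them, time stands still between calls to the robot, and variables do not carry over. Pictures are saved under pics/ and viewed, at most 10 in all, crops included, and the job is handed in when it is done.

```bash
mkdir -p pics; ls
python3 - <<'E'
from station import *
import cv2
for n in("top","side"):
    im=get_image(n); cv2.imwrite(f"pics/{n}0.png",im[...,::-1])
    c=get_calibration(n); print(n,c["intrinsics"],c["world_from_camera"])
    for q in("handlebar","left_lever","right_lever","wrench","spray_can","carton","bell"):
        print(q,[(round(r["confidence"],2),[round(float(v)) for v in r["rect"]]) for r in cut_out(q,n)][:3])
o=get_obs();print(o)
E
```

```text
pics
top [[523.81894306   0.         322.51078206]
 [  0.         523.81894306 247.49037757]
 [  0.           0.           1.        ]] [[-0.01454847  0.99682388 -0.07829747  0.45129088]
 [-0.99978737 -0.01564669 -0.01343106 -0.00167123]
 [-0.0146135   0.07808542  0.99683956  1.46059984]
 [ 0.          0.          0.          1.        ]]
handlebar [(0.95, [357, 232, 175, 76])]
left_lever [(0.69, [298, 235, 59, 21]), (0.27, [327, 301, 54, 13])]
right_lever [(0.6, [409, 253, 51, 25])]
wrench [(0.87, [330, 303, 60, 10]), (0.4, [209, 289, 18, 20])]
spray_can [(0.88, [188, 217, 33, 28])]
carton [(0.69, [478, 218, 40, 49])]
bell [(0.6, [206, 291, 18, 23]), (0.55, [189, 218, 36, 29])]
side [[622.38073716   0.         312.33726009]
 [  0.         622.38073716 230.61986729]
 [  0.           0.           1.        ]] [[-0.94540375  0.20326456 -0.25474549  0.21885683]
 [-0.32569814 -0.56167492  0.76055375  0.94796837]
 [ 0.01150947  0.8020005   0.59721246  0.8416256 ]
 [ 0.          0.          0.          1.        ]]
handlebar [(0.56, [289, 201, 148, 127]), (0.26, [341, 164, 50, 28])]
left_l
[... 189 characters left out ...]
 [(0.84, [296, 402, 26, 28])]
{'t': 0.8, 'q': array([-1.37197819e+00,  5.26655409e-02,  1.61285523e+00,  3.70225862e-06,
        1.47603529e+00, -1.19033350e-01]), 'dq': array([-0.00080086, -0.00012606,  0.00077536, -0.00066036, -0.00018767,
        0.00082165]), 'effort': array([-5.18352881e-04, -3.93642998e+01, -3.70438528e+01, -9.26225880e-05,
        4.47347193e-04, -2.68328165e-05]), 'tool_pos': array([ 0.19530878, -0.59369035,  0.23135174]), 'tool_rot': array([3.10196600e+00, 4.97174538e-01, 8.07722399e-06]), 'contact_force': array([ 0.69160829, -0.03404771,  0.12899305]), 'wrist_torque': array([-0.06483008,  0.0375445 , -0.02694212]), 'grip_force': 0.0, 'opening': 0.08562954906880807}
```

View pics/top0.png

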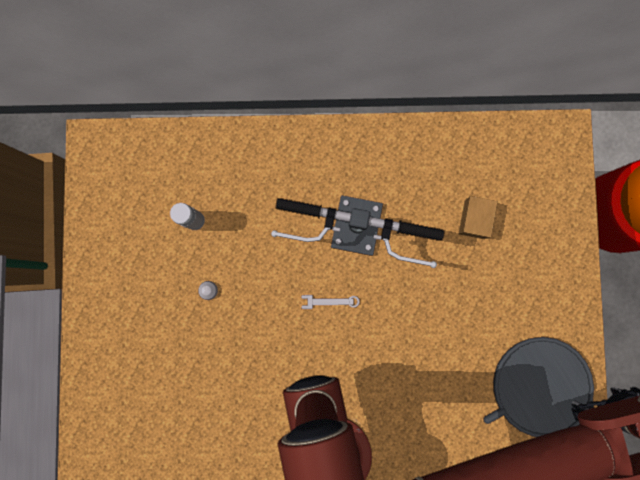

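View pics/side0.png

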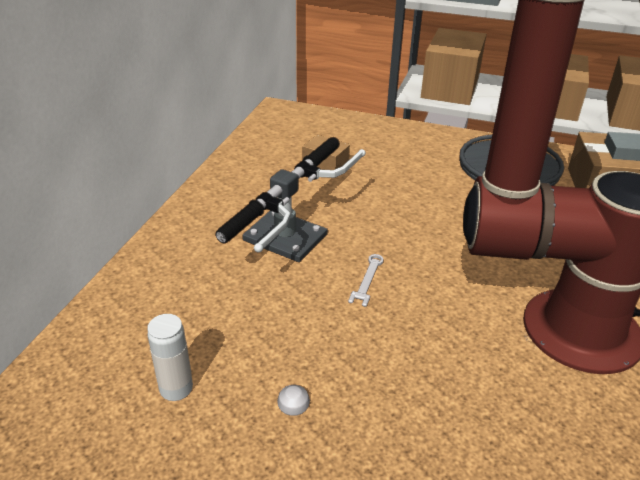

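The top view shows the bar ends at about (277,204) and (443,234). The lever balls are at (274,233) and (434,264), and the wrench is at (330,302). In the side view the lever balls are at (258,248) and (362,153). Next I fit the bar's pose from these keypoints.

```bash
cat > h.py <<'E'
from station import *
import numpy as np
from scipy.optimize import least_squares
from scipy.spatial.transform import Rotation as R
def proj(n,P):
    c=get_calibration(n);T=np.linalg.inv(c["world_from_camera"]);p=np.asarray(P)@T[:3,:3].T+T[:3,3]
    p=p*[1,-1,-1];u=p@c["intrinsics"].T;return u[:,:2]/u[:,2:]
def ray(n,uv,z):
    c=get_calibration(n);W=c["world_from_camera"];d=np.linalg.inv(c["intrinsics"])@[*uv,1];d=W[:3,:3]@(d*[1,-1,-1])
    return W[:3,3]+d*(z-W[2,3])/d[2]
def world(s,L):
    L=np.asarray(L,float);c,si=np.cos(s[2]),np.sin(s[2])
    return np.c_[s[0]+c*L[:,0]-si*L[:,1],s[1]+si*L[:,0]+c*L[:,1],L[:,2]]
E
python3 - <<'E'
from h import *
K=np.array([[0,215,140],[0,-215,140],[-77,201,140],[-77,-201,140],[60,75,18],[60,-75,18],[-60,75,18],[-60,-75,18]])/1e3
K2=K.copy();K2[4:,:2]=np.array([[75,60],[75,-60],[-75,60],[-75,-60]])/1e3
T=np.array([[277,204],[443,234],[274,233],[434,264],[343,196],[384,203],[331,248],[374,255]],float)
S=np.array([[222,236],[335,143],[258,248],[362,153]],float)
for KK in(K,K2):
    f=lambda s:np.r_[(proj("top",world(s,KK))-T).ravel(),(proj("side",world(s,KK[:4]))-S).ravel()]
    r=least_squares(f,[.5,-.07,-.18]);print(r.x,r.fun.round(1).tolist())
s=r.x;np.save("s.npy",s)
print("pads",world(s,[[-.0815,.168,.14],[-.0815,-.168,.14]]))
for n,uv,z in(("wrench",(303,302),0),("wrench",(357,301),0),("bell",(207,291),.015),("can",(180,213),.15),("carton",(480,215),.06)):print(n,ray("top",uv,z))
print("tcp px",proj("top",[get_obs()["tool_pos"]]), "pan",ray("top",(543,387),0.02))
E
```

```text
[ 0.6257615  -0.07962984 -0.2097768 ] [-0.1, -1.0, 0.5, 1.3, 2.3, 0.6, -1.4, 0.2, -8.1, 2.7, 4.0, 6.0, -4.4, -7.1, 6.0, -3.7, -0.6, 1.0, -0.1, -0.7, 1.8, -1.4, -0.5, 0.6]
[ 0.6257891  -0.07967604 -0.21011069] [-0.0, -1.0, 0.5, 1.4, 2.3, 0.5, -1.4, 0.2, -1.7, -1.5, -0.3, -0.3, -0.1, -0.8, -0.4, 0.6, -0.7, 1.0, -0.0, -0.7, 1.8, -1.5, -0.5, 0.6]
pads [[ 0.58112091  0.10162758  0.14      ]
 [ 0.51104201 -0.22698305  0.14      ]]
wrench [0.41509354 0.07437981 0.        ]
wrench [ 0.41572793 -0.07544117  0.        ]
bell [0.44942211 0.33829947 0.015     ]
can [0.64752544 0.37570202 0.15      ]
carton [ 0.64211451 -0.40669011  0.06      ]
tcp px [[590.93711097 397.0596957 ]] pan [ 0.17927585 -0.56907956  0.02      ]
```

```bash
cat > plan.py <<'E'
from h import *
import sys
# print tool-frame offset+twist from present pose to bar-frame TCP target (x,y,z mm, yaw deg relative to bar)
s=np.load("s.npy")
def go(x,y,z,yaw=0):
    o=get_obs();r=R.from_rotvec(o["tool_rot"]);p=world(s,[[x/1e3,y/1e3,z/1e3]])[0]
    a=s[2]+np.radians(yaw);G=R.from_matrix([[np.cos(a),np.sin(a),0],[np.sin(a),-np.cos(a),0],[0,0,-1]])
    print("target",p.round(3),"offset",r.inv().apply(p-o["tool_pos"]).round(4),"twist",np.degrees((r.inv()*G).as_rotvec()).round(1))
def state():
    o=get_obs();p=o["tool_pos"]-[s[0],s[1],0];c,q=np.cos(s[2]),np.sin(s[2]);f=o["contact_force"]
    print("t",o["t"],"bar xyz mm",np.round(1e3*np.array([c*p[0]+q*p[1],-q*p[0]+c*p[1],p[2]]),1),"F bar",np.round([c*f[0]+q*f[1],-q*f[0]+c*f[1],f[2]],1),"q",o["q"].round(2))
state()
if len(sys.argv)>1: go(*map(float,sys.argv[1:]))
E
python3 plan.py -125 168 230
```

```text
t 0.8 bar xyz mm [-313.8 -592.5  231.4] F bar [0.7 0.1 0.1] q [-1.37  0.05  1.61  0.    1.48 -0.12]
target [0.539 0.111 0.23 ] offset [ 0.5462 -0.5618  0.0013] twist [ 0.  -0.  30.2]
```

```bash
python3 -m crank '[{"offset":[0.546,-0.562,0],"twist":[0,0,30.2]},{"offset":[0.546,-0.562,0],"twist":[0,0,30.2]},{"offset":[0.546,-0.562,0],"twist":[0,0,30.2]},{"offset":[0.546,-0.562,0],"twist":[0,0,30.2]},{"offset":[0.546,-0.562,0],"twist":[0,0,30.2]},{"offset":[0.546,-0.562,0],"twist":[0,0,30.2]},{"offset":[0.546,-0.562,0],"twist":[0,0,30.2]},{"offset":[0.546,-0.562,0],"twist":[0,0,30.2]},{"offset":[0.546,-0.562,0],"twist":[0,0,30.2]},{"offset":[0.546,-0.562,0],"twist":[0,0,30.2]},{"offset":[0.546,-0.562,0],"twist":[0,0,30.2]},{"offset":[0.546,-0.562,0],"twist":[0,0,30.2]},{"offset":[0.546,-0.562,0],"twist":[0,0,30.2]},{"offset":[0.546,-0.562,0],"twist":[0,0,30.2]},{"offset":[0.546,-0.562,0],"twist":[0,0,30.2]},{"offset":[0.546,-0.562,0],"twist":[0,0,30.2]}]' 0 60; python3 plan.py -125 168 120
```

```text
t: 2.8
tool_pos: [0.5381, 0.1097, 0.2314]
tool_rot: [3.124, -0.331, 0.0]
contact_force: [0.6, -0.3, 1.0]
opening: 0.0
grip_force: 0.0
t 2.8 bar xyz mm [-125.3  166.9  231.4] F bar [ 0.6 -0.1  1. ] q [ 0.07 -0.13  1.79 -0.    1.48  1.85]
target [0.539 0.111 0.12 ] offset [ 0.0003 -0.0011  0.1114] twist [ 0. -0. -0.]
```

```bash
python3 -m crank '[{"offset":[0,-0.001,0.055]},{"offset":[0,-0.001,0.111]},{"offset":[0,-0.001,0.111]},{"offset":[0,-0.001,0.111]}]' ; python3 plan.py
python3 - <<'E'
from station import *
import cv2
im=get_image("side");cv2.imwrite("pics/s1.png",cv2.resize(im[80:330,150:450,::-1],None,fx=2.4,fy=2.4))
E
```

```text
t 2.8 bar xyz mm [-125.3  166.9  231.4] F bar [ 0.6 -0.1  1. ] q [ 0.07 -0.13  1.79 -0.    1.48  1.85]invalid input at $[0]: expected keys offset, twist
```

View pics/s1.png

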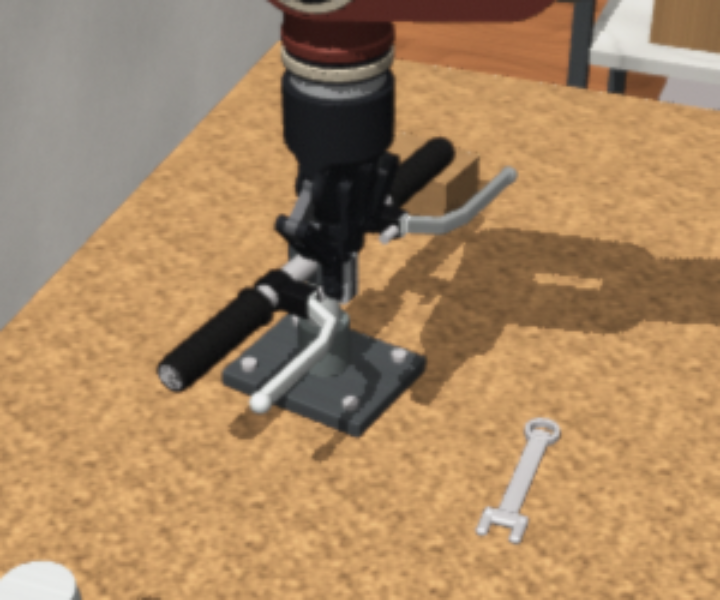

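The picture shows the closed fingers still at z 0.231, because that call was refused: each row needs a twist. The fingertips are at crop (340,300) and the left ball is at (260,403). I'm repeating the descent with twists.

```bash
python3 -m crank '[{"offset":[0,-0.001,0.055],"twist":[0,0,0]},{"offset":[0,-0.001,0.111],"twist":[0,0,0]},{"offset":[0,-0.001,0.111],"twist":[0,0,0]},{"offset":[0,-0.001,0.111],"twist":[0,0,0]}]' >/dev/null; python3 plan.py
python3 - <<'E'
from station import *
import cv2
im=get_image("side");cv2.imwrite("pics/s2.png",cv2.resize(im[80:330,150:450,::-1],None,fx=2.4,fy=2.4))
E
```

```text
t 3.35 bar xyz mm [-124.   168.9  122.6] F bar [0.5 0.8 0.1] q [ 0.07 -0.03  1.89 -0.    1.29  1.85]
```

View pics/s2.png

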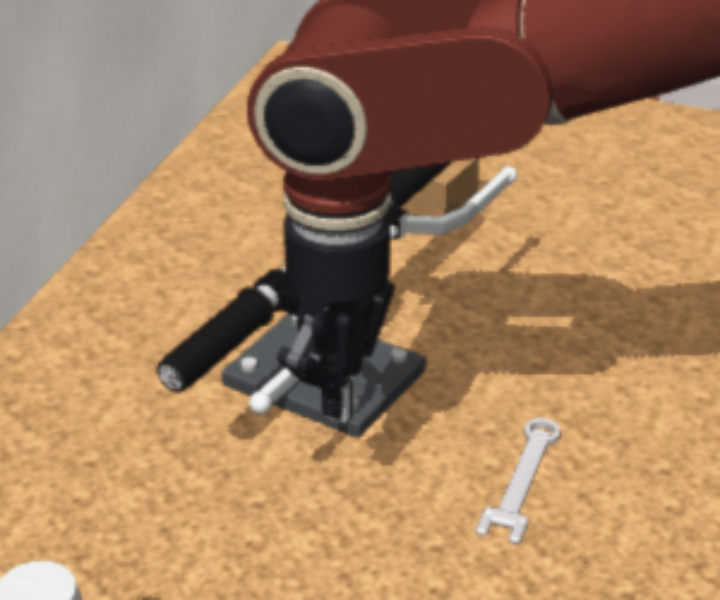

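The closed fingers are now down on the robot side of the left blade, at crop (340,400), and the bar and lever haven't moved. Now I press along the lever's arc.

```bash
python3 -m crank '[{"offset":[0.014,0,0.002],"twist":[0,0,0]},{"offset":[0.025,0,0.002],"twist":[0,0,0]},{"offset":[0.032,-0.001,0.002],"twist":[0,0,1]},{"offset":[0.037,-0.003,0.002],"twist":[0,0,3]},{"offset":[0.042,-0.005,0.002],"twist":[0,0,6]},{"offset":[0.047,-0.007,0.002],"twist":[0,0,9]},{"offset":[0.052,-0.009,0.002],"twist":[0,0,11.5]},{"offset":[0.052,-0.009,0.002],"twist":[0,0,11.5]}]' >/dev/null; python3 plan.py
```

```text
t 4.4 bar xyz mm [-74.1 179.3 118.2] F bar [-5.1  2.8  2.9] q [0.06 0.09 1.77 0.   1.29 2.04]
```

```bash
python3 -m crank '[{"offset":[0.003,-0.002,0],"twist":[0,0,2]},{"offset":[0.006,-0.0035,0],"twist":[0,0,3.5]},{"offset":[0.0075,-0.0045,0],"twist":[0,0,4.5]},{"offset":[0.0075,-0.0045,0],"twist":[0,0,4.5]}]' >/dev/null; python3 plan.py
```

```text
t 4.9 bar xyz mm [-66.1 182.2 118.3] F bar [-5.2  1.3  3.5] q [0.06 0.11 1.75 0.   1.29 2.12]
```

```bash
python3 -m crank '[{"offset":[0.001,0,0],"twist":[0,0,0]},{"offset":[0.0025,0,0],"twist":[0,0,0]},{"offset":[0.0025,0,0],"twist":[0,0,0]}]' >/dev/null; python3 plan.py
```

```text
t 5.275 bar xyz mm [-64.1 182.6 118.2] F bar [-6.7  6.1  3.7] q [0.06 0.12 1.74 0.   1.29 2.12]
```

```bash
python3 -m crank '[{"offset":[0.001,0,0],"twist":[0,0,0]},{"offset":[0.002,0,0],"twist":[0,0,0]},{"offset":[0.002,0,0],"twist":[0,0,0]}]' >/dev/null; python3 plan.py
```

```text
t 5.65 bar xyz mm [-63.7 182.6 118.2] F bar [-11.9   8.1   5.7] q [0.06 0.12 1.74 0.01 1.29 2.12]
```

The TCP moved only 0.4 mm for a 2 mm command while the force rose to 12 N, so the lever is at its stop. I'm firming up slightly and holding.

```bash
python3 -m crank '[{"offset":[0.002,0,0],"twist":[0,0,0]},{"offset":[0.002,0,0],"twist":[0,0,0]},{"offset":[0.002,0,0],"twist":[0,0,0]},{"offset":[0.002,0,0],"twist":[0,0,0]}]' >/dev/null; python3 plan.py;  python3 - <<'E'
from station import *
import cv2
im=get_image("top");cv2.imwrite("pics/t3.png",cv2.resize(im[150:330,220:500,::-1],None,fx=2.8,fy=2.8))
E
```

```text
t 6.15 bar xyz mm [-63.5 182.7 118.1] F bar [-17.6   9.4  10. ] q [0.06 0.12 1.73 0.01 1.3  2.12]
```

View pics/t3.png

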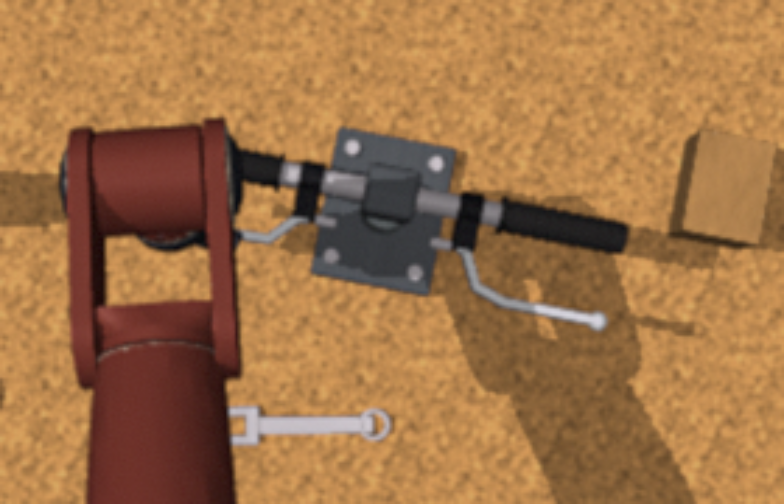

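The top view shows the left blade swung in, with its elbow at crop (270,237), and everything else in place. I hold briefly, then release.

```bash
python3 -m crank '[{"offset":[0,0,0],"twist":[0,0,0]},{"offset":[0,0,0],"twist":[0,0,0]},{"offset":[0,0,0],"twist":[0,0,0]},{"offset":[-0.012,0.004,0],"twist":[0,0,-4]},{"offset":[-0.025,0.008,0],"twist":[0,0,-9]},{"offset":[-0.045,0.01,0],"twist":[0,0,-16]},{"offset":[-0.07,0.01,0],"twist":[0,0,-16]},{"offset":[-0.07,0.01,-0.06],"twist":[0,0,-16]},{"offset":[-0.07,0.01,-0.11],"twist":[0,0,-16]},{"offset":[-0.07,0.01,-0.11],"twist":[0,0,-16]},{"offset":[-0.07,0.01,-0.11],"twist":[0,0,-16]}]' >/dev/null; python3 plan.py -125 -168 230
```

```text
t 7.575 bar xyz mm [-128.9  188.8  227.8] F bar [-0.   0.2 -0.7] q [ 0.11 -0.11  1.78 -0.    1.47  1.89]
target [ 0.468 -0.218  0.23 ] offset [ 0.0038  0.3568 -0.0021] twist [0. 0. 0.]
```

```bash
python3 -m crank '[{"offset":[0.004,0.357,-0.002],"twist":[0,0,0]},{"offset":[0.004,0.357,-0.002],"twist":[0,0,0]},{"offset":[0.004,0.357,-0.002],"twist":[0,0,0]},{"offset":[0.004,0.357,-0.002],"twist":[0,0,0]},{"offset":[0.004,0.357,-0.002],"twist":[0,0,0]},{"offset":[0.004,0.357,-0.002],"twist":[0,0,0]},{"offset":[0.004,0.357,-0.002],"twist":[0,0,0]},{"offset":[0.004,0.357,0.05],"twist":[0,0,0]},{"offset":[0.004,0.357,0.108],"twist":[0,0,0]},{"offset":[0.004,0.357,0.108],"twist":[0,0,0]},{"offset":[0.004,0.357,0.108],"twist":[0,0,0]}]' >/dev/null; python3 plan.py;  python3 - <<'E'
from station import *
import cv2
im=get_image("top");cv2.imwrite("pics/t4.png",cv2.resize(im[150:330,220:500,::-1],None,fx=2.8,fy=2.8))
E
```

```text
t 8.95 bar xyz mm [-123.8 -167.7  121.5] F bar [-0.3  0.7  0.8] q [-0.58 -0.11  1.96  0.    1.29  1.2 ]
```

View pics/t4.png

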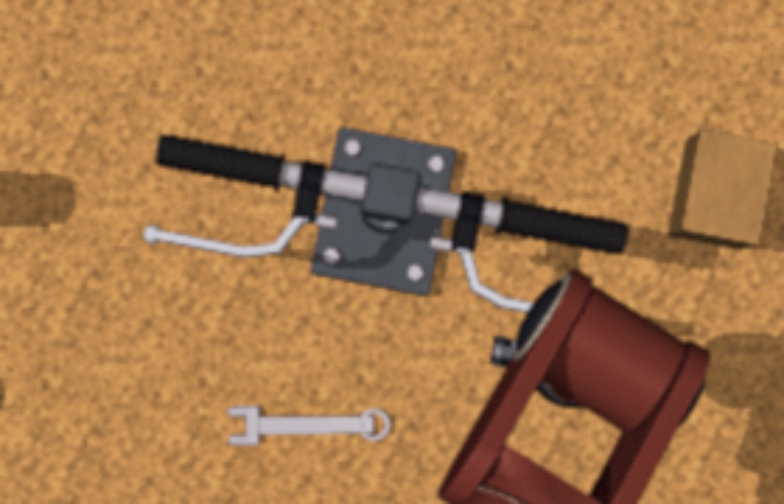

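The left lever has sprung fully back: its ball at crop (150,233) is full pixel (274,233), the same as at the start. Now I press the right lever, mirrored.

```bash
python3 -m crank '[{"offset":[0.014,0,0.002],"twist":[0,0,0]},{"offset":[0.025,0,0.002],"twist":[0,0,0]},{"offset":[0.032,0.001,0.002],"twist":[0,0,-1]},{"offset":[0.037,0.003,0.002],"twist":[0,0,-3]},{"offset":[0.042,0.005,0.002],"twist":[0,0,-6]},{"offset":[0.047,0.007,0.002],"twist":[0,0,-9]},{"offset":[0.052,0.010,0.002],"twist":[0,0,-11.5]},{"offset":[0.052,0.010,0.002],"twist":[0,0,-11.5]}]' >/dev/null; python3 plan.py; python3 -m crank '[{"offset":[0.003,0.002,0],"twist":[0,0,-2]},{"offset":[0.006,0.0035,0],"twist":[0,0,-3.5]},{"offset":[0.0075,0.0045,0],"twist":[0,0,-4.5]},{"offset":[0.0075,0.0045,0],"twist":[0,0,-4.5]}]' >/dev/null; python3 plan.py
```

```text
t 10.0 bar xyz mm [ -72.9 -178.4  118.1] F bar [-4.5 -0.2  2.1] q [-0.56  0.02  1.84 -0.    1.28  1.02]
t 10.5 bar xyz mm [ -64.9 -181.2  118.1] F bar [-4.6 -0.8  2.8] q [-0.56  0.04  1.82 -0.    1.28  0.94]
```

```bash
python3 -m crank '[{"offset":[0.001,0,0],"twist":[0,0,0]},{"offset":[0.0025,0,0],"twist":[0,0,0]},{"offset":[0.0025,0,0],"twist":[0,0,0]}]' >/dev/null; python3 plan.py
```

```text
t 10.875 bar xyz mm [ -63.1 -181.5  118.1] F bar [-6.9 -3.   2.4] q [-0.56  0.04  1.82 -0.    1.28  0.94]
```

```bash
python3 -m crank '[{"offset":[0.001,0,0],"twist":[0,0,0]},{"offset":[0.002,0,0],"twist":[0,0,0]},{"offset":[0.002,0,0],"twist":[0,0,0]}]' >/dev/null; python3 plan.py; python3 -m crank '[{"offset":[0.001,0,0],"twist":[0,0,0]},{"offset":[0.002,0,0],"twist":[0,0,0]},{"offset":[0.002,0,0],"twist":[0,0,0]}]' >/dev/null; python3 plan.py
```

```text
t 11.25 bar xyz mm [ -62.8 -181.6  118.1] F bar [-13.4  -5.9   5.6] q [-0.56  0.05  1.81 -0.01  1.29  0.94]
t 11.625 bar xyz mm [ -62.6 -181.6  118. ] F bar [-20.2  -7.1   9.9] q [-0.56  0.05  1.81 -0.01  1.29  0.95]
```

At the stop with about 20 N. I hold for over a second, check, then hand in.

```bash
python3 -m crank '[{"offset":[0,0,0],"twist":[0,0,0]},{"offset":[0,0,0],"twist":[0,0,0]},{"offset":[0,0,0],"twist":[0,0,0]},{"offset":[0,0,0],"twist":[0,0,0]},{"offset":[0,0,0],"twist":[0,0,0]},{"offset":[0,0,0],"twist":[0,0,0]},{"offset":[0,0,0],"twist":[0,0,0]},{"offset":[0,0,0],"twist":[0,0,0]}]' >/dev/null; python3 plan.py; python3 -c "
from station import *
print(finish_job())"
```

```text
t 12.625 bar xyz mm [ -62.6 -181.6  118. ] F bar [-20.3  -8.1  10. ] q [-0.56  0.05  1.81 -0.01  1.29  0.95]
the job is handed in; nothing more can be done
None
```

I pressed the left lever to its stop, held it about a second and let it spring fully back. I then pressed the right lever to its stop and handed the job in at about 12.6 s while still holding it there, with about 24 N the most force read on either lever.

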